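# Set frozen meal tubs to thaw on a slatted stand over a drip tray

## Task

Set the frozen meal tubs up to thaw over the drip tray: lay two of the wooden slats parallel on the tray's floor, about 8 cm apart from middle to middle, and the other two across them, just as far apart, so that air can pass below. Stand the deep tub level on this stand with all four of its feet on the two upper slats, then stack every shallow tub on it in a single tower, each with its corner feet fully down in the recesses of the lid below. Leave the other things on the worktop where they are.

Things in the scene. Friction and masses are not known exactly. Their poses are not given: they have to be found in the camera images.
- tray: square stainless steel drip tray, 190 x 190 mm outside, 14 mm high, walls 3 mm, floor 3 mm thick; it does not move. Origin at the centre of its underside (the floor inside is 3 mm above it); x and y along its sides, z up. Wall cabinets hang over the worktop behind it, beyond x = 0.62 m and from 0.48 m up
- slat_1: plain light wooden slat, 130 mm long (its x) x 24 mm wide (y) x 20 mm high (z), 45 g; origin at the centre of its underside, z up. The four slats are alike
- slat_2: plain light wooden slat, 130 mm long (its x) x 24 mm wide (y) x 20 mm high (z), 45 g; origin at the centre of its underside, z up. The four slats are alike
- slat_3: plain light wooden slat, 130 mm long (its x) x 24 mm wide (y) x 20 mm high (z), 45 g; origin at the centre of its underside, z up. The four slats are alike
- slat_4: plain light wooden slat, 130 mm long (its x) x 24 mm wide (y) x 20 mm high (z), 45 g; origin at the centre of its underside, z up. The four slats are alike
- deep_tub: deep white tub with a fixed grey lid, 750 g. Body 112 (x) x 62 mm (y); lid 116 x 66 mm, its upright skirt 65 to 81 mm above the soles; pull tab at the lid's +x end. Four round feet 7 mm high, 16 mm across, 11 at the sole, centred at x +-42, y +-19 mm. 76 mm from soles to the lid's recess floors. Origin: centre, level with the soles; z up
- tub_1: shallow white tub with a fixed grey lid, 160 g. Body 112 (x) x 62 mm (y); lid 116 x 66 mm, its upright skirt 35 to 51 mm above the soles; pull tab at the lid's +x end. Four round feet 7 mm high, 16 mm across, 11 at the sole, centred at x +-42, y +-19 mm. 46 mm from soles to the lid's recess floors. Origin: centre, level with the soles; z up. One to three shallow tubs, all alike
- tub_2: shallow white tub with a fixed grey lid, 160 g. Body 112 (x) x 62 mm (y); lid 116 x 66 mm, its upright skirt 35 to 51 mm above the soles; pull tab at the lid's +x end. Four round feet 7 mm high, 16 mm across, 11 at the sole, centred at x +-42, y +-19 mm. 46 mm from soles to the lid's recess floors. Origin: centre, level with the soles; z up. One to three shallow tubs, all alike
- tub_3: shallow white tub with a fixed grey lid, 160 g. Body 112 (x) x 62 mm (y); lid 116 x 66 mm, its upright skirt 35 to 51 mm above the soles; pull tab at the lid's +x end. Four round feet 7 mm high, 16 mm across, 11 at the sole, centred at x +-42, y +-19 mm. 46 mm from soles to the lid's recess floors. Origin: centre, level with the soles; z up. One to three shallow tubs, all alike
- deep_tub_lid (a point): middle of the lid of deep_tub, level with the floors of its four square corner recesses (20 mm wide, 5 mm deep, centred at x +-42, y +-19 mm). The origin of a tub seated on it comes here, with 2 mm of play, either way round (half turn). Axes as the tub's
- tub_1_lid (a point): middle of the lid of tub_1, level with the floors of its four square corner recesses (20 mm wide, 5 mm deep, centred at x +-42, y +-19 mm). The origin of a tub seated on it comes here, with 2 mm of play, either way round (half turn). Axes as the tub's
- tub_2_lid (a point): middle of the lid of tub_2, level with the floors of its four square corner recesses (20 mm wide, 5 mm deep, centred at x +-42, y +-19 mm). The origin of a tub seated on it comes here, with 2 mm of play, either way round (half turn). Axes as the tub's
- tub_3_lid (a point): middle of the lid of tub_3, level with the floors of its four square corner recesses (20 mm wide, 5 mm deep, centred at x +-42, y +-19 mm). The origin of a tub seated on it comes here, with 2 mm of play, either way round (half turn). Axes as the tub's
- teaspoon: steel teaspoon, 132 mm long, lying on the worktop; to be left alone
- peg: wooden clothes peg, 72 mm long, lying on the worktop; to be left alone
- bean_tin: food tin, 75 mm across, 58 mm high, standing further back; to be left alone
- freezer_tape: roll of tape, 104 mm across, 25 mm high, lying further back; to be left alone
Mind the look-alikes: they are no part of the job. Leave any orange look-alike of the deep_tub alone.

How it is judged:
By the outcome, as a careful person would: the job done as asked, in the order asked, and still so for the second after the job is handed in, with the robot touching nothing.
Of tub_1, tub_2, tub_3 only 1 to 3 are there at a start; the rules pass over those that are not, and their reading is None.
At some moment in a run one of tub_1, tub_2, tub_3 may be knocked a few centimetres aside while the robot is not near it.
Once in a run the grip may slacken for a moment while it holds something.
It also fails if it takes over 210 s, if anything falls off the work surface, if the arm or the gripper's body presses on something with over 40 N, if the wrist force passes 120 N, or if a joint passes its speed limit or range.

## Robot

A 6-joint arm with a two-finger parallel gripper is mounted at the origin on a cart in front of the work surface, level with it; the furniture and walls round the work are solid. World frame = base frame: x ahead of the robot, y to its left, z up, the work surface at z = 0. Lengths are in m, angles in rad, forces in N, time in s.
With the tool pointing down it reaches from about 0.35 to 0.775 m from the base axis. Payload 5.5 kg.
Tool frame: the origin (TCP) lies at the very end of the fingers, on their centre line; the grasp point (between the pads) lies 19 mm behind it; z points along the fingers, y is the line along which they close (so a half turn about z gives the same grasp; the last joint's range is limited). The gripper opens to 85 mm and grips with 20 to 120 N. Pads are 22 mm wide; open, the fingers measure 114 mm over their backs; the gripper's body (76 mm by 85 mm) begins 54 mm behind the grasp point. The pads swing forward as they close: fully open they stand 13 mm farther back than shut.
Start: joints at [-0.14, 0.313, 0.046, 1.304, 0, 1.431], TCP at [0.575, -0, 0.195] pointing down, gripper open.
Joint ranges: [-2.76, 2.76], [-0.86, 1.69], [-1.03, 1.26], [-2.2, 2.34], [-1.47, 1.5], [-3.14, 3.14]. Speed limits (rad/s): [2.57, 2.57, 3.14, 3.14, 3.14, 3.14].

## Interface

Orientations are given as a unit quaternion [w, x, y, z].
In Python, from workcell import env gives the robot as it stands. The module is installed in compiled form; this text tells all that it offers.
- The arm moves only by the tool jog_arm, never from a script. Its arguments are lists of equal length, an entry for each row: "gripper": the opening, from 0 (shut) to 1 (fully open); "offset": the shift along the world's x, y, z in cm, a list of three; "twist": the turn about the world's z in degrees. In form: {"gripper": [gripper, ...], "offset": [[dx, dy, dz], ...], "twist": [twist, ...]}. A call has exactly 8 rows; each row is the pose to reach, as a shift and turn from the pose commanded when the call began; what a row does not reach only later rows make up. A row lasts 1/8 s, in which the tool goes at most 62.5 mm and 10.7 degrees, less where a joint would pass 70% of its speed; a pose out of reach is approached as far as the arm can. A call with a gripper value outside its range is refused whole. The fingers move at their own pace and stop on an object; "squeeze" is the grip in N (left out, the last holds). Time passes only in rows, so rows that repeat a pose let the fingers close, or fill a call up. It gives the time, the measured TCP pose, the force, the opening and the grip force at its end, in the units of the state.
- env.get_state(): the state, without advancing time (a new reading comes with each control period).
- env.read_camera(name): name is "scene" or "side" or "wrist"; returns a dict with "image" (384x512x3 uint8, red, green, blue), "z_map" (384x512 float32, m along the optical axis (not along the pixel's ray), 0 where there is no reading), "fovy" (degrees; the focal length in pixels is half the picture's height over the tangent of half this angle, whatever the lens; pixels are square), "cx", "cy" (the principal point, pixels), "cam_to_world" (4x4, takes a point from camera to world coordinates). Camera axes: x right, y up, looking along -z (the intrinsics and any distortion apply to the point x, -y, -z); pixel columns grow to the right and rows downward; lengths in m; the calibration is good to about 2 mm. A picture is of the moment at which its call begins.
- env.hand_in(): hands the job in; it is judged then, once.
The state is a dict: "clock": time; "joint_pos": joint angles; "qvel": joint speeds; "tau": joint torques, N m; "tcp_pos": TCP position; "orientation": TCP orientation; "wrist_force": force on the tool from outside, world axes, zero at the start; "ft_torque": the same for the moment, N m; "finger_gap": finger opening in m; "grip_force": force on a finger pad.
Only numpy, scipy, OpenCV 4.12 (cv2) and the standard library are available. Lean on these libraries where they do the work, as an engineer would, in place of code of your own. Each camera call takes 0.05 s, during which the arm holds its last target. There are 200 camera calls.

## Working session

There is one attempt and no reset: what is moved stays moved. The work goes in short steps, Python scripts to look and compute and a tool call to move; the robot and the scene stay as the last step left them, time stands still between calls to the robot, and variables do not carry over. Pictures are saved under pics/ and viewed, at most 14 in all, crops included, and the job is handed in when it is done.

Besides the shell and the picture viewer there is one more tool, called in YAML: its name, and indented under it one key for each argument. jog_arm: Moves the arm, as the interface text tells. Its arguments: {"type":"object","properties":{"gripper":{"type":"array"},"offset":{"type":"array"},"twist":{"type":"array"},"squeeze":{"type":"number"}},"required":["gripper","offset","twist"]}

```bash
mkdir -p pics; cat > h.py <<'E'
import numpy as np, cv2
from workcell import env
def cam(n):
    c=env.read_camera(n); c['f']=192/np.tan(np.radians(c['fovy'])/2); return c
def cloud(c):
    z=c['z_map']; v,u=np.mgrid[0:384,0:512]
    p=np.stack([(u-c['cx'])/c['f']*z,-(v-c['cy'])/c['f']*z,-z,np.ones_like(z)],-1)
    w=(p@c['cam_to_world'].T)[...,:3]; w[z==0]=np.nan; return w
def save(c,n): cv2.imwrite('pics/'+n+'.png',c['image'][...,::-1])
E
python3 - <<'E'
from h import *
s=env.get_state(); print({k:np.round(v,3) for k,v in s.items()})
for n in ['scene','side','wrist']:
    c=cam(n); save(c,n+'0'); np.savez('/tmp/'+n+'0.npz',**c); print(n,[k for k in c],c['fovy'],c['cx'],c['cy'],np.round(c['cam_to_world'],3).tolist(), (c['z_map']==0).mean())
a=np.load('/tmp/scene0.npz')['image'];b=np.load('/tmp/side0.npz')['image'];
E
```

```text
{'clock': np.float64(0.0), 'joint_pos': array([-0.14 ,  0.314,  0.044,  1.305,  0.   ,  1.431]), 'qvel': array([ 0.001,  0.001, -0.001, -0.   ,  0.001,  0.001]), 'tau': array([-2.3000e-02, -4.7195e+01,  3.1392e+01, -7.5700e-01, -0.0000e+00,
       -0.0000e+00]), 'tcp_pos': array([0.573, 0.   , 0.194]), 'orientation': array([-0.002,  0.707,  0.707, -0.001]), 'wrist_force': array([-1.075, -0.85 , -0.194]), 'ft_torque': array([-0.036, -0.019,  0.024]), 'grip_force': np.float64(0.0), 'finger_gap': np.float64(0.085)}
scene ['image', 'z_map', 'fovy', 'cx', 'cy', 'cam_to_world', 'f'] 45.70254956708702 259.36477735195564 194.21377761842797 [[-0.31, 0.484, -0.819, -1.009], [-0.951, -0.139, 0.277, 0.651], [0.02, 0.864, 0.503, 1.06], [0.0, 0.0, 0.0, 1.0]] 0.0064544677734375
side ['image', 'z_map', 'fovy', 'cx', 'cy', 'cam_to_world', 'f'] 54.53256755632072 251.9548606842331 187.07461937869704 [[0.328, 0.518, -0.79, -0.539], [-0.945, 0.185, -0.271, -0.265], [0.006, 0.835, 0.55, 0.814], [0.0, 0.0, 0.0, 1.0]] 0.007380167643229167
wrist ['image', 'z_map', 'fovy', 'cx', 'cy', 'cam_to_world', 'f'] 65.71605267199833 251.49195926009324 187.3125510718093 [[1.0, -0.0, 0.005, 0.574], [-0.001, 0.953, 0.302, 0.078], [-0.004, -0.302, 0.953, 0.372], [0.0, 0.0, 0.0, 1.0]] 0.0040130615234375
```

View pics/scene0.png

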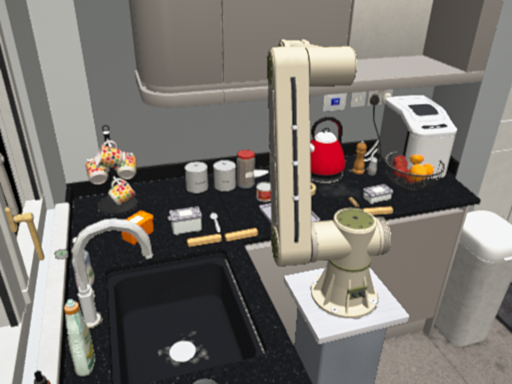

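View pics/side0.png

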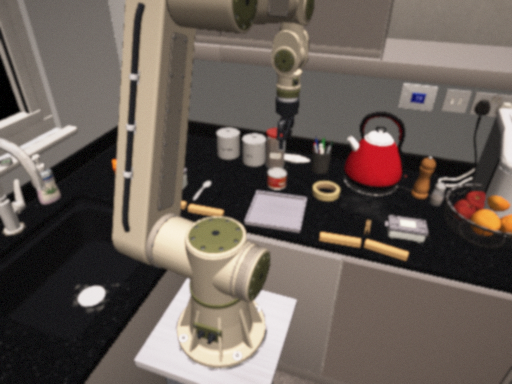

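View pics/wrist0.png

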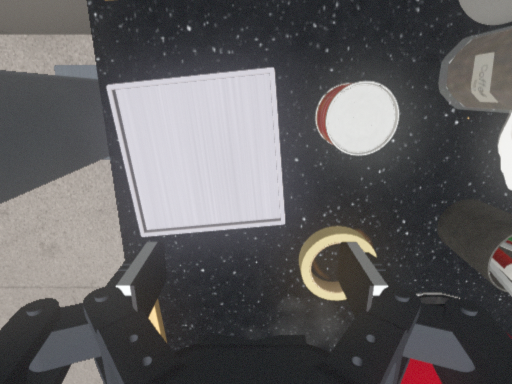

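Scene: deep tub (185,220), orange look-alike (137,226), two slats (205,240),(240,236). Side: tray (277,210), slats (341,240),(387,250), shallow tub (407,228), peg (367,228), tape and tin behind. Now I measure with the depth maps.

```bash
cat >> h.py <<'E'
def blobs(c,mask,minpx=25):
    w=cloud(c); n,l,st,_=cv2.connectedComponentsWithStats(mask.astype(np.uint8)); out=[]
    for i in range(1,n):
        if st[i,4]<minpx: continue
        P=w[l==i]; P=P[~np.isnan(P[:,0])]
        if len(P)<minpx: continue
        z=np.percentile(P[:,2],90); T=P[P[:,2]>z-.008]
        (x,y),(a,b),t=cv2.minAreaRect((T[:,:2]*1000).astype(np.float32))
        if a<b: a,b,t=b,a,t+90
        t=(t+90)%180-90
        uv=st[i]
        out.append((uv[:4].tolist(),len(P),np.round([x,y,z*1000,a,b,t],1).tolist()))
    return out
E
python3 - <<'E'
from h import *
for n in ['scene','side','wrist']:
    c=dict(np.load(f'/tmp/{n}0.npz')); w=cloud(c); c['image']=c['image']
    hsv=cv2.cvtColor(c['image'],cv2.COLOR_RGB2HSV)
    reg=(w[...,0]>.2)&(w[...,0]<.8)&(abs(w[...,1])<.8)&(w[...,2]<.12)
    wood=reg&(hsv[...,0]>10)&(hsv[...,0]<30)&(hsv[...,1]>60)&(w[...,2]>.003)&(hsv[...,2]>90)
    wh=reg&(hsv[...,1]<60)&(hsv[...,2]>110)&(w[...,2]>.0)
    for nm,m in(('wood',wood),('white',wh)):
        for b in blobs(c,m): print(n,nm,*b)
    # any raised
E
```

```text
scene wood [353, 151, 13, 23] 182 [782.1, -483.0, 108.6, 41.2, 21.9, 73.2]
scene wood [409, 160, 25, 22] 290 [552.4, -663.0, 115.4, 149.9, 90.2, -30.9]
scene wood [311, 183, 5, 12] 45 [674.7, -183.3, 24.9, 86.0, 18.7, -23.5]
scene wood [111, 188, 23, 15] 168 [718.8, 670.5, 114.6, 85.5, 28.9, 76.6]
scene wood [349, 198, 10, 9] 30 [524.8, -315.7, 11.4, 68.9, 15.6, -2.2]
scene wood [363, 207, 30, 8] 148 [419.5, -377.2, 21.0, 129.3, 33.0, 80.9]
scene wood [126, 211, 28, 23] 279 [542.6, 614.5, 81.9, 85.1, 72.4, -52.8]
scene wood [225, 228, 33, 13] 207 [416.3, 241.1, 20.8, 131.6, 31.4, -89.5]
scene wood [122, 232, 15, 12] 107 [496.0, 671.6, 45.6, 56.8, 7.7, 41.0]
scene wood [188, 234, 34, 13] 223 [422.8, 389.0, 20.7, 128.3, 31.0, 89.1]
scene white [406, 157, 7, 12] 38 [645.0, -665.5, 113.3, 50.6, 8.8, -8.7]
scene white [369, 158, 8, 16] 92 [753.8, -540.8, 82.2, 35.0, 25.5, -31.7]
scene white [420, 159, 18, 15] 84 [610.8, -749.3, 118.3, 95.5, 18.3, -89.9]
scene white [244, 165, 10, 22] 137 [790.8, 97.8, 110.2, 38.1, 16.3, -77.0]
scene white [431, 166, 14, 12] 28 [502.6, -738.4, 113.1, 114.5
[... 1804 characters left out ...]
1.8, 797.4, 33.8, 26.2, 4.7, -2.2]
side white [245, 191, 61, 41] 1266 [507.6, 0.8, 13.5, 199.5, 193.1, 6.2]
side white [496, 210, 16, 7] 61 [608.0, -719.3, 113.2, 24.8, 8.8, -89.9]
side white [385, 216, 42, 26] 790 [524.5, -436.4, 49.9, 116.2, 71.9, -84.6]
wrist wood [299, 227, 78, 73] 1897 [682.5, -142.6, 24.5, 101.8, 85.3, 64.2]
wrist wood [149, 299, 18, 43] 299 [430.6, -243.7, 20.0, 62.9, 11.5, -84.6]
wrist white [454, 52, 58, 47] 1272 [792.3, 92.2, 89.0, 38.9, 6.1, -75.7]
wrist white [106, 67, 180, 171] 24578 [511.6, 0.5, 15.2, 192.9, 192.8, -84.5]
wrist white [504, 75, 8, 7] 29 [792.0, 89.9, 104.7, 4.8, 2.3, 82.2]
wrist white [315, 80, 85, 76] 4422 [687.3, 51.6, 56.2, 74.8, 74.6, -61.4]
```

jog_arm:
  gripper: [0.6, 0.6, 0.6, 0.6, 0.6, 0.6, 0.6, 0.6]
  offset:
    - [-3, 4, 0]
    - [-6, 8, 0]
    - [-9, 12, -1]
    - [-12, 16, -2]
    - [-15.7, 21, -4]
    - [-15.7, 21, -4]
    - [-15.7, 21, -4]
    - [-15.7, 21, -4]
  twist: [0, 0, 0, 0, 0, 0, 0, 0]
  squeeze: 60

```text
clock: 1.15
tcp_pos: [0.4195, 0.2094, 0.1557]
orientation: [0.0, 0.708, 0.707, 0.001]
wrist_force: [0.4, -0.4, 0.6]
finger_gap: 0.0516
grip_force: 0.0
```

```bash
cat >> h.py <<'E'
def see(n='wrist',name=None,zmax=.3,minpx=60):
    c=cam(n); w=cloud(c)
    if name: save(c,name)
    hsv=cv2.cvtColor(c['image'],cv2.COLOR_RGB2HSV); s=env.get_state()
    reg=(w[...,0]>.2)&(w[...,0]<.8)&(abs(w[...,1])<.7)&(w[...,2]<zmax)&(w[...,2]>.003)
    wood=reg&(hsv[...,0]>8)&(hsv[...,0]<30)&(hsv[...,1]>60)&(hsv[...,2]>90)
    wh=reg&(hsv[...,1]<60)&(hsv[...,2]>110)
    print('t',round(float(s['clock']),2),'tcp',np.round(s['tcp_pos']*1000,1),'q',np.round(s['orientation'],3))
    for nm,m in(('wood',wood),('white',wh)):
        for b in blobs(c,m,minpx): print(n,nm,*b)
    return c,w
E
python3 -c "
from h import *
see(name='w1')"
```

```text
t 1.2 tcp [419.5 209.2 155.7] q [0.    0.708 0.706 0.001]
wrist wood [243, 0, 25, 57] 1393 [423.8, 346.2, 20.6, 46.8, 23.2, 89.2]
wrist wood [236, 75, 28, 123] 2740 [419.2, 239.6, 20.6, 129.5, 24.0, -87.5]
wrist wood [430, 259, 44, 36] 100 [666.3, 68.9, 7.7, 66.4, 21.2, 50.8]
wrist wood [452, 279, 53, 36] 141 [670.8, 72.4, 51.5, 67.4, 23.4, 38.0]
wrist white [310, 52, 127, 30] 1437 [545.0, 317.4, 10.0, 127.8, 27.9, -7.4]
wrist white [181, 233, 15, 25] 115 [389.9, 220.4, 217.9, 4.4, 1.5, 1.4]
wrist white [338, 248, 61, 33] 592 [524.7, 134.5, 17.0, 209.5, 55.2, -43.4]
wrist white [241, 256, 60, 85] 1047 [442.6, 93.3, 16.9, 247.4, 70.0, 84.5]
wrist white [170, 258, 15, 22] 142 [391.0, 219.4, 233.0, 6.7, 4.5, -48.7]
wrist white [319, 259, 15, 21] 144 [448.4, 219.4, 232.8, 6.2, 4.4, 51.0]
wrist white [460, 258, 42, 22] 360 [691.1, 87.3, 43.9, 26.6, 3.5, -6.1]
wrist white [453, 281, 59, 57] 2725 [609.8, 134.5, 56.0, 302.3, 71.0, -47.2]
wrist white [356, 365, 37, 10] 170 [520.4, 46.8, 16.9, 317.5, 47.0, -62.1]
```

jog_arm:
  gripper: [0.6, 0.6, 0.6, 0.6, 0.2, 0.2, 0.2, 0.2]
  offset:
    - [0, 3, -5]
    - [0, 3, -10]
    - [0, 3, -15.2]
    - [0, 3, -15.2]
    - [0, 3, -15.2]
    - [0, 3, -15.2]
    - [0, 3, -15.2]
    - [0, 3, -15.2]
  twist: [2.5, 2.5, 2.5, 2.5, 2.5, 2.5, 2.5, 2.5]

```text
clock: 2.2
tcp_pos: [0.4188, 0.2403, 0.0042]
orientation: [0.0, 0.691, 0.722, 0.001]
wrist_force: [-0.5, -0.6, -0.3]
finger_gap: 0.017
grip_force: 0.0
```

```bash
python3 -c "
from h import *
see(name='w2')"
```

```text
t 2.25 tcp [418.5 240.2   3.9] q [0.    0.691 0.722 0.001]
wrist wood [244, 0, 52, 85] 3964 [423.5, 342.3, 20.5, 38.6, 24.1, 89.6]
wrist wood [230, 117, 47, 199] 7875 [419.2, 240.3, 20.5, 128.7, 24.1, -87.6]
wrist white [361, 91, 151, 32] 2430 [523.4, 315.5, 10.6, 87.4, 12.4, -1.5]
wrist white [215, 230, 17, 45] 447 [407.3, 249.9, 77.2, 7.1, 4.2, -42.2]
wrist white [272, 230, 17, 65] 506 [428.5, 246.0, 77.5, 15.5, 5.7, 70.2]
```

View pics/w2.png

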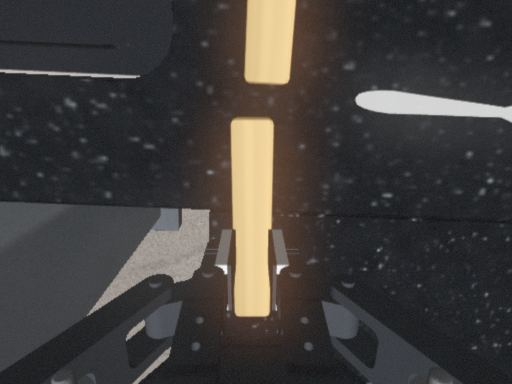

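Slat A lies between the fingers (u 232–273), but they closed to 17 mm without contact, so I check the fingertip heights.

```bash
python3 - <<'E'
from h import *
c=cam('wrist'); w=cloud(c)
s=env.get_state(); print(s['finger_gap'],s['grip_force'],s['clock'],np.round(c['cam_to_world'],3).tolist())
for v in (225,232,240,250,260,270,285,300,312):
    print(v,[(u,np.round(w[v,u]*1000).astype(int).tolist()) for u in (219,226,230,233,252,273,277,283)])
E
```

```text
0.016960841808152115 0.0 2.3 [[0.999, -0.04, -0.013, 0.415], [0.043, 0.952, 0.302, 0.318], [0.001, -0.302, 0.953, 0.182], [0.0, 0.0, 0.0, 1.0]]
225 [(219, [397, 233, 1]), (226, [402, 232, -1]), (230, [405, 232, -1]), (233, [408, 241, 18]), (252, [419, 243, 20]), (273, [434, 234, -1]), (277, [436, 234, 0]), (283, [440, 234, 0])]
232 [(219, [397, 227, -1]), (226, [406, 251, 47]), (230, [408, 251, 48]), (233, [409, 250, 46]), (252, [419, 238, 20]), (273, [429, 252, 47]), (277, [431, 252, 48]), (283, [441, 229, -1])]
240 [(219, [402, 247, 48]), (226, [406, 251, 55]), (230, [408, 251, 55]), (233, [410, 251, 57]), (252, [419, 233, 20]), (273, [428, 252, 56]), (277, [430, 252, 55]), (283, [433, 252, 55])]
250 [(219, [404, 251, 65]), (226, [407, 250, 64]), (230, [409, 251, 65]), (233, [410, 248, 61]), (252, [420, 226, 20]), (273, [428, 252, 65]), (277, [430, 252, 65]), (283, [432, 252, 65])]
260 [(219, [405, 251, 73]), (226, [408, 251, 73]), (230, [409, 251, 73]), (233, [410, 244, 62]), (252, [420, 219, 19]), (273, [427, 252, 73]), (277, [429, 252, 74]), (283, [431, 252, 74])]
270 [(219, [40
[... 157 characters left out ...]
 [430, 253, 82])]
285 [(219, [407, 252, 91]), (226, [408, 245, 82]), (230, [410, 242, 77]), (233, [411, 233, 65]), (252, [421, 200, 19]), (273, [428, 242, 77]), (277, [429, 245, 81]), (283, [429, 253, 92])]
300 [(219, [408, 257, 106]), (226, [409, 239, 83]), (230, [410, 234, 77]), (233, [408, 172, -1]), (252, [421, 189, 19]), (273, [428, 235, 77]), (277, [-9223372036854775808, -9223372036854775808, -9223372036854775808]), (283, [428, 257, 106])]
312 [(219, [409, 257, 112]), (226, [409, 234, 84]), (230, [406, 161, -1]), (233, [408, 162, -1]), (252, [422, 180, 20]), (273, [438, 163, -1]), (277, [429, 235, 85]), (283, [427, 257, 110])]<stdin>:5: RuntimeWarning: invalid value encountered in cast
```

```bash
python3 - <<'E'
from h import *
for n in ('scene','side'):
    c=cam(n); w=cloud(c); save(c,n+'3')
    m=(abs(w[...,0]-.419)<.045)&(abs(w[...,1]-.24)<.02)&(w[...,2]<.2)&(w[...,2]>.004)
    v,u=np.nonzero(m); P=w[m]
    if len(P):
        print(n,u.min(),u.max(),v.min(),v.max())
        for a in range(0,130,10):
            k=(P[:,2]*1000>=a)&(P[:,2]*1000<a+10)
            if k.any(): print(a,k.sum(),np.round(P[k].mean(0)*1000),np.round(P[k].min(0)[:2]*1000))
    im=c['image'][max(0,v.min()-60):v.max()+40,max(0,u.min()-60):u.max()+60] if len(P) else c['image']
    cv2.imwrite(f'pics/{n}3c.png',cv2.resize(im[...,::-1],None,fx=3,fy=3))
E
```

```text
scene 235 248 197 239
0 9 [407. 239.   7.] [394. 223.]
10 36 [415. 239.  16.] [401. 221.]
20 14 [415. 242.  22.] [398. 223.]
40 10 [412. 245.  44.] [397. 233.]
50 16 [405. 245.  55.] [391. 236.]
60 13 [403. 243.  64.] [392. 233.]
70 9 [416. 247.  74.] [392. 235.]
80 18 [403. 247.  87.] [378. 228.]
90 15 [411. 248.  94.] [375. 230.]
100 15 [409. 250. 104.] [375. 234.]
110 16 [412. 253. 114.] [396. 239.]
120 11 [404. 252. 124.] [389. 241.]
side 192 211 169 214
0 13 [405. 239.   7.] [403. 220.]
10 53 [413. 239.  16.] [402. 220.]
20 4 [408. 243.  21.] [403. 233.]
30 5 [408. 241.  37.] [401. 234.]
40 16 [412. 235.  46.] [392. 228.]
50 19 [405. 236.  54.] [392. 229.]
60 26 [407. 236.  65.] [392. 228.]
70 10 [419. 235.  74.] [398. 228.]
80 29 [408. 233.  86.] [375. 227.]
90 20 [406. 231.  95.] [375. 225.]
100 31 [416. 231. 106.] [391. 223.]
110 22 [420. 228. 115.] [376. 222.]
120 25 [408. 228. 125.] [385. 222.]
```

All three cameras put the real fingertips about 40 mm above the reported TCP, so I trust the images. I'll reopen, go lower in small steps and watch the force.

jog_arm:
  gripper: [0.6, 0.6, 0.6, 0.6, 0.6, 0.6, 0.6, 0.6]
  offset:
    - [0, 0, 0]
    - [0, 0, 0]
    - [0, 0, -0.7]
    - [0, 0, -1.4]
    - [0, 0, -2]
    - [0, 0, -2.5]
    - [0, 0, -3]
    - [0, 0, -3]
  twist: [0, 0, 0, 0, 0, 0, 0, 0]

```text
clock: 3.4
tcp_pos: [0.4177, 0.2398, -0.0272]
orientation: [-0.0, 0.692, 0.722, -0.0]
wrist_force: [-0.5, 0.4, 0.1]
finger_gap: 0.0511
grip_force: 0.0
```

```bash
python3 - <<'E'
from h import *
c=cam('wrist'); w=cloud(c); s=env.get_state(); print(s['tcp_pos'],s['wrist_force'],s['finger_gap'])
x,y,z=[w[...,i]*1000 for i in range(3)]
m=(z>25)&(z<90)&(abs(y-240)<14)&(abs(x-419)<60)
P=w[m]*1000
for sg in (-1,1):
    Q=P[(P[:,0]-419)*sg>0]; 
    for a in range(0,90,5):
        k=(Q[:,2]>=a)&(Q[:,2]<a+5)
        if k.sum()>5: print(sg,a,k.sum(),np.round(Q[k].min(0)),np.round(Q[k].max(0)))
E
```

```text
[ 0.41792449  0.23991936 -0.02696118] [-0.3658527  -0.30335448 -0.85972381] 0.051185015335365014
-1 25 210 [378. 228.  25.] [393. 250.  30.]
-1 30 241 [378. 228.  30.] [393. 250.  35.]
-1 35 275 [379. 227.  35.] [393. 250.  40.]
-1 40 284 [378. 228.  40.] [393. 251.  45.]
-1 45 411 [385. 228.  45.] [393. 250.  50.]
-1 50 203 [370. 238.  50.] [392. 252.  55.]
-1 55 559 [361. 244.  55.] [391. 253.  60.]
-1 60 1080 [360. 226.  60.] [393. 252.  65.]
-1 65 2554 [359. 226.  65.] [395. 252.  70.]
-1 70 1045 [359. 226.  70.] [389. 252.  75.]
-1 75 931 [359. 226.  75.] [371. 251.  80.]
-1 80 1426 [359. 228.  80.] [419. 254.  85.]
-1 85 1861 [359. 234.  85.] [419. 252.  90.]
1 25 221 [443. 230.  25.] [457. 253.  30.]
1 30 243 [443. 230.  30.] [457. 253.  35.]
1 35 270 [443. 229.  35.] [457. 253.  40.]
1 40 279 [443. 230.  40.] [457. 253.  45.]
1 45 419 [443. 230.  45.] [450. 253.  50.]
1 50 194 [443. 239.  50.] [465. 254.  55.]
1 55 428 [444. 248.  55.] [475. 254.  60.]
1 60 864 [442. 229.  60.] [477. 254.  65.]
1 65 2289 [440. 229.  65.] [477. 254.  70.]
1 70 792 [444. 229.  70.] [479. 254.  75.]
1 75 635 [465. 230.  75.] [479. 254.  80.]
1 80 1120 [419. 232.  80.] [479. 254.  85.]
1 85 1407 [419. 238.  85.] [479. 254.  90.]
```

jog_arm:
  gripper: [0.6, 0.6, 0.6, 0.1, 0.1, 0.1, 0.1, 0.1]
  offset:
    - [0, 0, -0.4]
    - [0, 0, -0.8]
    - [0, 0, -0.8]
    - [0, 0, -0.8]
    - [0, 0, -0.8]
    - [0, 0, -0.8]
    - [0, 0, -0.8]
    - [0, 0, -0.8]
  twist: [0, 0, 0, 0, 0, 0, 0, 0]

```text
clock: 4.45
tcp_pos: [0.4184, 0.2401, -0.0344]
orientation: [0.0, 0.692, 0.722, 0.0]
wrist_force: [-0.9, -0.3, 5.6]
finger_gap: 0.0227
grip_force: 59.3
```

```bash
cat >> h.py <<'E'
def tip():
    c=cam('wrist'); w=cloud(c); s=env.get_state(); t=s['tcp_pos']
    p=w-t; q=s['orientation']; 
    ax=2*np.arctan2(q[2],q[1])  # tool x dir angle
    l=p[...,0]*np.cos(ax)+p[...,1]*np.sin(ax); r=-p[...,0]*np.sin(ax)+p[...,1]*np.cos(ax); g=s['finger_gap']/2
    m=(abs(l)<.013)&(abs(r)>g-.002)&(abs(r)<g+.016)&(p[...,2]<.09)&(p[...,2]+t[2]>.003)
    h=np.histogram(p[m][:,2]*1000,np.arange(0,95,5)); print('tip rel tcp',list(zip(h[1].tolist(),h[0].tolist())))
E
python3 -c "
from h import *
tip()"
```

```text
tip rel tcp [(0, 0), (5, 0), (10, 0), (15, 0), (20, 0), (25, 0), (30, 0), (35, 3), (40, 135), (45, 231), (50, 675), (55, 385), (60, 427), (65, 366), (70, 722), (75, 343), (80, 641), (85, 679)]
```

jog_arm:
  gripper: [0.1, 0.1, 0.1, 0.1, 0.1, 0.1, 0.1, 0.1]
  offset:
    - [0, 0, 3]
    - [0, 0, 7]
    - [3, -5, 8]
    - [6, -10, 8]
    - [9, -15, 8]
    - [12, -20, 8]
    - [13.2, -23.6, 8]
    - [13.2, -23.6, 5]
  twist: [0, 0, 0, 1, 2, 3, 3, 3]

```text
clock: 5.5
tcp_pos: [0.5536, 0.0007, 0.0164]
orientation: [0.002, 0.674, 0.739, 0.001]
wrist_force: [-0.2, 0.6, -1.9]
finger_gap: 0.0227
grip_force: 58.9
```

```bash
python3 -c "
from h import *
see(name='w4')"
```

```text
t 5.55 tcp [548.6   2.4  11.1] q [-0.002  0.674  0.739 -0.001]
wrist wood [447, 103, 65, 123] 576 [660.2, 52.1, 50.0, 65.3, 20.6, 89.2]
wrist wood [406, 107, 35, 90] 194 [657.4, 51.1, 6.8, 58.0, 15.1, -89.3]
wrist wood [222, 123, 62, 219] 11130 [552.9, 10.1, 71.2, 110.5, 25.6, -84.8]
wrist wood [420, 122, 22, 22] 198 [653.8, 65.8, 22.7, 13.9, 2.5, 65.0]
wrist wood [426, 185, 23, 31] 163 [661.1, 27.0, 34.3, 22.7, 2.3, -46.9]
wrist wood [343, 357, 32, 27] 308 [615.8, -57.6, 24.2, 158.5, 11.3, -60.7]
wrist white [1, 50, 347, 276] 10482 [511.0, 4.2, 17.1, 193.0, 185.5, 5.5]
wrist white [82, 69, 15, 23] 106 [448.2, 76.1, 3.8, 13.2, 7.4, 64.8]
wrist white [117, 68, 42, 55] 223 [475.1, 70.4, 4.0, 35.1, 12.1, 49.5]
wrist white [280, 72, 16, 19] 66 [567.7, 86.9, 3.8, 9.6, 9.1, -72.9]
wrist white [33, 75, 37, 26] 197 [425.7, 69.5, 3.9, 21.8, 14.5, 0.6]
wrist white [202, 85, 25, 16] 67 [524.4, 77.1, 3.9, 14.9, 6.6, -14.0]
wrist white [61, 90, 25, 19] 109 [437.8, 65.2, 4.0, 15.0, 9.5, 25.5]
wrist white [226, 90, 37, 31] 191 [543.0, 68.2, 3.9, 19.3, 14.4, -26.4]
wrist white [55, 93, 53, 32] 285 [
[... 1550 characters left out ...]
11, 21, 19] 76 [453.9, -14.9, 3.8, 12.3, 11.1, 55.1]
wrist white [132, 212, 21, 22] 82 [477.4, -15.6, 3.8, 14.4, 10.7, -33.8]
wrist white [275, 217, 25, 114] 846 [566.0, 2.7, 89.8, 24.3, 6.1, 83.9]
wrist white [208, 219, 19, 56] 504 [538.6, 9.5, 89.4, 7.0, 4.6, -41.3]
wrist white [92, 221, 11, 25] 61 [446.5, -25.7, 3.7, 19.0, 7.1, 86.6]
wrist white [101, 244, 38, 31] 204 [459.0, -47.2, 3.8, 28.8, 17.0, -38.3]
wrist white [76, 251, 29, 33] 140 [439.8, -55.1, 3.9, 32.1, 9.5, 57.8]
wrist white [141, 253, 19, 17] 63 [484.2, -46.1, 3.9, 15.2, 7.8, -55.5]
wrist white [219, 312, 10, 20] 158 [540.9, -89.1, 16.7, 7.4, 4.9, 14.9]
wrist white [125, 322, 13, 10] 70 [494.1, -47.6, 17.3, 112.5, 6.1, 66.0]
```

View pics/w4.png

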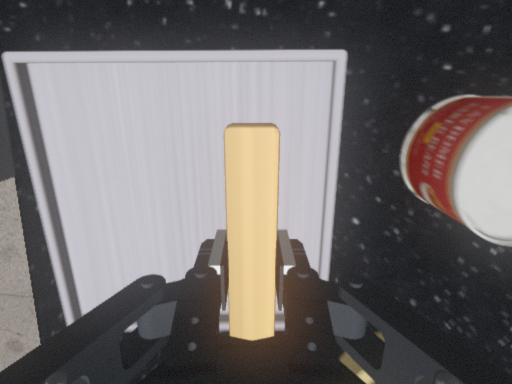

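jog_arm:
  gripper: [0.1, 0.1, 0.1, 0.1, 0.42, 0.42, 0.42, 0.42]
  offset:
    - [0, 0, -3]
    - [0, 0, -4.6]
    - [0, 0, -4.6]
    - [0, 0, -4.6]
    - [0, 0, -4.6]
    - [0, 0, -4.6]
    - [0, 0, 0]
    - [0, 0, 6]
  twist: [0, 0, 0, 0, 0, 0, 0, 0]

```text
clock: 6.55
tcp_pos: [0.5485, 0.0042, 0.075]
orientation: [-0.002, 0.672, 0.74, -0.001]
wrist_force: [1.1, 0.6, -0.9]
finger_gap: 0.0359
grip_force: 0.0
```

jog_arm:
  gripper: [0.6, 0.6, 0.6, 0.6, 0.6, 0.6, 0.6, 0.6]
  offset:
    - [-2, -5, 1]
    - [-5, -10, 2]
    - [-8, -15, 3]
    - [-11, -20, 3]
    - [-13, -25.7, 3]
    - [-13, -25.7, 3]
    - [-13, -25.7, 3]
    - [-13, -25.7, 3]
  twist: [0, 0, 0, 0, 0, 0, 0, 0]

```text
clock: 7.55
tcp_pos: [0.4204, -0.2516, 0.1052]
orientation: [-0.0, 0.672, 0.741, 0.0]
wrist_force: [0.3, -0.5, -0.0]
finger_gap: 0.0513
grip_force: 0.0
```

```bash
python3 -c "
from h import *
see(name='w5',minpx=300)"
```

```text
t 7.6 tcp [ 420.5 -251.6  105.2] q [-0.     0.671  0.741  0.   ]
wrist wood [503, 77, 9, 55] 330 [644.7, -163.0, 10.3, 48.8, 7.6, -69.0]
wrist wood [243, 92, 29, 138] 1002 [423.4, -236.9, 20.3, 128.3, 23.9, -85.7]
wrist wood [208, 235, 68, 121] 1639 [416.8, -241.5, 219.2, 19.5, 3.6, 7.0]
wrist wood [319, 238, 62, 21] 720 [500.6, -291.9, 11.2, 133.5, 35.1, -35.4]
wrist white [276, 0, 236, 6] 1342 [518.6, -95.1, 16.6, 186.4, 2.8, 5.5]
wrist white [249, 93, 22, 137] 2381 [426.0, -237.0, 20.5, 127.0, 18.1, -84.6]
wrist white [161, 232, 41, 85] 711 [392.3, -250.2, 182.1, 29.5, 13.1, 79.8]
wrist white [306, 232, 28, 80] 649 [450.2, -246.7, 181.9, 21.0, 8.6, -85.5]
wrist white [229, 244, 39, 93] 1370 [427.0, -373.8, 20.4, 114.7, 17.7, 81.9]
wrist white [90, 305, 56, 41] 1473 [374.1, -256.7, 201.1, 19.4, 19.0, 84.7]
wrist white [355, 305, 54, 79] 2135 [459.2, -242.1, 201.0, 38.6, 15.7, -47.8]
```

jog_arm:
  gripper: [0.6, 0.6, 0.6, 0.6, 0.1, 0.1, 0.1, 0.1]
  offset:
    - [0.3, 1.5, -5]
    - [0.3, 1.5, -10]
    - [0.3, 1.5, -13.5]
    - [0.3, 1.5, -13.9]
    - [0.3, 1.5, -13.9]
    - [0.3, 1.5, -13.9]
    - [0.3, 1.5, -13.9]
    - [0.3, 1.5, -13.9]
  twist: [-0.7, -0.7, -0.7, -0.7, -0.7, -0.7, -0.7, -0.7]

```text
clock: 8.6
tcp_pos: [0.4245, -0.2389, -0.032]
orientation: [0.002, 0.677, 0.736, 0.0]
wrist_force: [-0.1, 0.9, 6.9]
finger_gap: 0.0223
grip_force: 60.1
```

jog_arm:
  gripper: [0.1, 0.1, 0.1, 0.1, 0.1, 0.1, 0.1, 0.1]
  offset:
    - [0, 0, 3]
    - [0, 0, 7]
    - [1, 5, 8]
    - [2, 10, 8]
    - [3, 15, 8]
    - [4, 20, 8]
    - [4.8, 23.5, 8]
    - [4.8, 23.5, 8]
  twist: [0, 0, 0, 0.7, 0.7, 0.7, 0.7, 0.7]

```text
clock: 9.6
tcp_pos: [0.4715, -0.0011, 0.0468]
orientation: [0.0, 0.671, 0.742, 0.0]
wrist_force: [0.5, 0.6, 0.1]
finger_gap: 0.0223
grip_force: 59.1
```

```bash
cat >> h.py <<'E'
def top(z0,z1,box=(.40,.62,-.12,.12),n='wrist',minpx=60,er=0):
    "rects of things whose height lies in z0..z1"
    c=cam(n); w=cloud(c); s=env.get_state(); print('t',round(float(s['clock']),2),'tcp',np.round(s['tcp_pos']*1000,1),'yaw',round(float(np.degrees(2*np.arctan2(s['orientation'][2],s['orientation'][1]))),1),'gap',round(s['finger_gap']*1000,1))
    m=(w[...,2]>z0)&(w[...,2]<z1)&(w[...,0]>box[0])&(w[...,0]<box[1])&(w[...,1]>box[2])&(w[...,1]<box[3])
    m=cv2.morphologyEx(m.astype(np.uint8),cv2.MORPH_OPEN,np.ones((3,3)))
    for b in blobs(c,m,minpx): print(*b)
    return c,w
E
python3 -c "
from h import *
top(.019,.027);top(.05,.1)"
```

```text
t 9.65 tcp [471.3  -2.3  46.7] yaw 95.6 gap 22.6
[334, 118, 52, 164] 5172 [549.7, 4.3, 23.3, 128.0, 24.1, -84.7]
t 9.7 tcp [471.2  -3.1  46.6] yaw 95.6 gap 22.8
[200, 119, 103, 221] 11294 [470.2, 7.1, 99.0, 114.2, 48.2, -71.4]
```

jog_arm:
  gripper: [0.1, 0.1, 0.1, 0.1, 0.42, 0.42, 0.42, 0.42]
  offset:
    - [-0.1, 0, -4]
    - [-0.1, 0, -7]
    - [-0.1, 0, -7.6]
    - [-0.1, 0, -7.6]
    - [-0.1, 0, -7.6]
    - [-0.1, 0, -7.6]
    - [-0.1, 0, -3]
    - [-0.1, 0, 3]
  twist: [0, 0, 0, 0, 0, 0, 0, 0]

```text
clock: 10.7
tcp_pos: [0.4685, -0.003, 0.0762]
orientation: [-0.002, 0.673, 0.74, -0.001]
wrist_force: [1.5, -0.4, -1.0]
finger_gap: 0.0357
grip_force: 0.0
```

jog_arm:
  gripper: [0.6, 0.6, 0.6, 0.6, 0.6, 0.6, 0.6, 0.6]
  offset:
    - [-1, -5, 1]
    - [-2, -11, 3]
    - [-3, -17, 3]
    - [-4, -23, 3]
    - [-5, -29, 3]
    - [-5, -35, 3]
    - [-5, -38.7, 3]
    - [-5, -38.7, 3]
  twist: [0, 0, -3, -6, -9, -13, -13, -13]

```text
clock: 11.7
tcp_pos: [0.4195, -0.3932, 0.1058]
orientation: [0.0, 0.753, 0.658, -0.0]
wrist_force: [0.4, 0.9, 1.0]
finger_gap: 0.0514
grip_force: 0.0
```

```bash
python3 -c "
from h import *
top(.012,.027,(.36,.5,-.5,-.28))"
```

```text
t 11.75 tcp [ 419.4 -391.1  105.7] yaw 82.4 gap 51.1
[241, 93, 28, 138] 3582 [423.8, -380.3, 20.4, 128.6, 24.0, 81.6]
[328, 159, 15, 85] 299 [495.7, -426.2, 25.3, 85.2, 7.4, 89.7]
```

jog_arm:
  gripper: [0.6, 0.6, 0.6, 0.6, 0.1, 0.1, 0.1, 0.1]
  offset:
    - [0.4, 1, -5]
    - [0.4, 1, -10]
    - [0.4, 1, -13.5]
    - [0.4, 1, -13.8]
    - [0.4, 1, -13.8]
    - [0.4, 1, -13.8]
    - [0.4, 1, -13.8]
    - [0.4, 1, -13.8]
  twist: [-0.9, -0.9, -0.9, -0.9, -0.9, -0.9, -0.9, -0.9]

```text
clock: 12.75
tcp_pos: [0.4254, -0.3812, -0.0296]
orientation: [0.002, 0.757, 0.654, 0.0]
wrist_force: [0.3, 1.2, 7.8]
finger_gap: 0.0223
grip_force: 61.0
```

jog_arm:
  gripper: [0.1, 0.1, 0.1, 0.1, 0.1, 0.1, 0.1, 0.1]
  offset:
    - [0, 0, 4]
    - [0, 0, 9]
    - [1, 4, 12]
    - [3, 9, 12]
    - [5, 14, 12]
    - [7, 20, 12]
    - [9, 26, 12]
    - [9.1, 30, 12]
  twist: [0, 0, 10, 20, 30, 40, 50, 60]

```text
clock: 13.75
tcp_pos: [0.5163, -0.0778, 0.0891]
orientation: [0.001, 0.325, 0.946, 0.0]
wrist_force: [0.1, -0.2, 0.2]
finger_gap: 0.0223
grip_force: 64.6
```

jog_arm:
  gripper: [0.1, 0.1, 0.1, 0.1, 0.1, 0.1, 0.1, 0.1]
  offset:
    - [0, 2, 0]
    - [0, 4.2, 0]
    - [0, 4.2, 0]
    - [0, 4.2, 0]
    - [0, 4.2, 0]
    - [0, 4.2, 0]
    - [0, 4.2, 0]
    - [0, 4.2, 0]
  twist: [10, 20, 30, 40, 43.9, 43.9, 43.9, 43.9]

```text
clock: 14.75
tcp_pos: [0.5151, -0.0381, 0.0884]
orientation: [0.0, -0.048, 0.999, 0.0]
wrist_force: [-0.3, 0.1, -0.5]
finger_gap: 0.0219
grip_force: 64.6
```

```bash
python3 -c "
from h import *
top(.018,.027,minpx=200)
c,w=top(.09,.14,minpx=200)
save(c,'w6')"
```

```text
t 14.8 tcp [515.1 -38.1  88.3] yaw 185.5 gap 21.9
[277, 124, 102, 29] 2851 [467.9, 19.8, 23.5, 82.9, 23.1, -84.6]
[277, 214, 89, 26] 2035 [547.9, 28.3, 23.4, 80.4, 24.0, -84.5]
t 14.85 tcp [515.1 -38.1  88.3] yaw 185.5 gap 22.3
[215, 121, 74, 219] 10783 [508.0, -38.4, 138.2, 115.9, 35.1, 10.8]
```

View pics/w6.png

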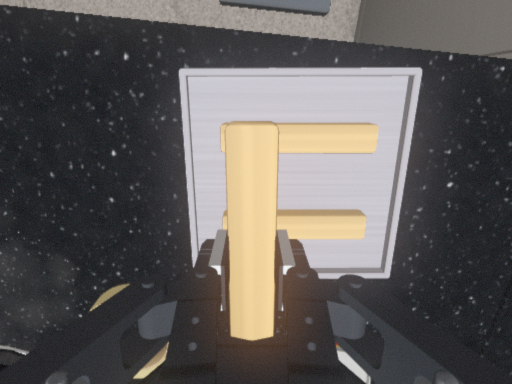

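jog_arm:
  gripper: [0.1, 0.1, 0.1, 0.1, 0.42, 0.42, 0.42, 0.42]
  offset:
    - [0, 0, -5]
    - [0, 0, -9]
    - [0, 0, -9.6]
    - [0, 0, -9.6]
    - [0, 0, -9.6]
    - [0, 0, -9.6]
    - [0, 0, -6]
    - [0, 0, 0]
  twist: [0, 0, 0, 0, 0, 0, 0, 0]

```text
clock: 15.85
tcp_pos: [0.5131, -0.0376, 0.0874]
orientation: [-0.002, -0.048, 0.999, 0.001]
wrist_force: [-0.1, 0.3, 0.3]
finger_gap: 0.0361
grip_force: 0.0
```

jog_arm:
  gripper: [0.6, 0.6, 0.6, 0.6, 0.6, 0.6, 0.6, 0.6]
  offset:
    - [-1, 5, 2]
    - [-2, 10, 2]
    - [-3, 15, 2]
    - [-4, 20, 2]
    - [-5, 26, 2]
    - [-7, 32, 2]
    - [-9.2, 37, 2]
    - [-9.2, 41.3, 2]
  twist: [-10, -20, -30, -40, -50, -60, -70, -80]

```text
clock: 16.85
tcp_pos: [0.4216, 0.3762, 0.1085]
orientation: [0.0, 0.601, 0.8, -0.0]
wrist_force: [1.8, 0.6, 0.3]
finger_gap: 0.0512
grip_force: 0.0
```

jog_arm:
  gripper: [0.6, 0.6, 0.6, 0.6, 0.6, 0.6, 0.6, 0.6]
  offset:
    - [0, 0, 0]
    - [0, 0, 0]
    - [0, 0, 0]
    - [0, 0, 0]
    - [0, 0, 0]
    - [0, 0, 0]
    - [0, 0, 0]
    - [0, 0, 0]
  twist: [-10, -16, -16, -16, -16, -16, -16, -16]

```text
clock: 17.85
tcp_pos: [0.4231, 0.3746, 0.1083]
orientation: [0.0, 0.704, 0.71, 0.0]
wrist_force: [0.1, -0.4, -0.0]
finger_gap: 0.0512
grip_force: 0.0
```

```bash
python3 -c "
from h import *
top(.014,.027,(.34,.6,.2,.7))"
```

```text
t 17.9 tcp [423.1 374.7 108.3] yaw 90.5 gap 51.2
[335, 43, 11, 81] 328 [497.0, 459.4, 25.5, 64.2, 1.9, 89.4]
[239, 92, 28, 138] 3570 [423.6, 388.1, 20.4, 129.7, 24.0, 89.7]
[331, 125, 7, 44] 172 [497.2, 406.6, 25.7, 39.4, 1.3, -88.5]
```

jog_arm:
  gripper: [0.6, 0.6, 0.6, 0.6, 0.1, 0.1, 0.1, 0.1]
  offset:
    - [0.1, 1.3, -5]
    - [0.1, 1.3, -10]
    - [0.1, 1.3, -13.5]
    - [0.1, 1.3, -14]
    - [0.1, 1.3, -14]
    - [0.1, 1.3, -14]
    - [0.1, 1.3, -14]
    - [0.1, 1.3, -14]
  twist: [-0.8, -0.8, -0.8, -0.8, -0.8, -0.8, -0.8, -0.8]

```text
clock: 18.9
tcp_pos: [0.4255, 0.3887, -0.0298]
orientation: [0.0, 0.709, 0.705, 0.002]
wrist_force: [-0.8, 0.0, 6.0]
finger_gap: 0.0224
grip_force: 61.4
```

jog_arm:
  gripper: [0.1, 0.1, 0.1, 0.1, 0.1, 0.1, 0.1, 0.1]
  offset:
    - [0, 0, 4]
    - [0, 0, 9]
    - [1, -5, 12]
    - [3, -10, 12]
    - [5, -15, 12]
    - [7, -20, 12]
    - [8.4, -26, 12]
    - [8.4, -30, 12]
  twist: [0, 0, 10, 20, 30, 40, 50, 60]

```text
clock: 19.9
tcp_pos: [0.5093, 0.0854, 0.0888]
orientation: [0.001, 0.259, 0.966, 0.0]
wrist_force: [0.4, 0.0, -0.6]
finger_gap: 0.0227
grip_force: 60.5
```

jog_arm:
  gripper: [0.1, 0.1, 0.1, 0.1, 0.1, 0.1, 0.1, 0.1]
  offset:
    - [0, -2, 0]
    - [0, -4.7, 0]
    - [0, -4.7, 0]
    - [0, -4.7, 0]
    - [0, -4.7, 0]
    - [0, -4.7, 0]
    - [0, -4.7, 0]
    - [0, -4.7, 0]
  twist: [10, 20, 30, 35.7, 35.7, 35.7, 35.7, 35.7]

```text
clock: 20.9
tcp_pos: [0.5081, 0.0408, 0.0882]
orientation: [-0.0, -0.047, 0.999, 0.0]
wrist_force: [-0.4, -0.4, -0.6]
finger_gap: 0.0226
grip_force: 60.5
```

```bash
python3 -c "
from h import *
top(.038,.048,(.4,.62,-.12,.12),minpx=100)
top(.038,.048,(.4,.62,-.12,.12),n='side',minpx=40)
c,w=top(.09,.14,minpx=200)"
```

```text
t 20.95 tcp [508.1  40.8  88.2] yaw 185.4 gap 22.5
[129, 111, 47, 155] 4661 [516.0, -37.5, 43.3, 129.9, 24.6, 5.8]
t 21.0 tcp [508.1  40.7  88.2] yaw 185.4 gap 22.3
[283, 194, 10, 21] 114 [514.8, -36.8, 42.6, 125.0, 23.8, 6.5]
t 21.05 tcp [508.1  40.7  88.2] yaw 185.4 gap 22.8
[215, 122, 74, 218] 10766 [501.3, 40.4, 138.3, 115.5, 35.3, 8.0]
```

jog_arm:
  gripper: [0.1, 0.1, 0.1, 0.1, 0.42, 0.42, 0.42, 0.42]
  offset:
    - [0, 0.15, -5]
    - [0, 0.15, -9]
    - [0, 0.15, -9.6]
    - [0, 0.15, -9.6]
    - [0, 0.15, -9.6]
    - [0, 0.15, -9.6]
    - [0, 0.15, -6]
    - [0, 0.15, 0]
  twist: [0, 0, 0, 0, 0, 0, 0, 0]

```text
clock: 22.05
tcp_pos: [0.506, 0.0423, 0.0874]
orientation: [-0.002, -0.047, 0.999, 0.0]
wrist_force: [0.9, -0.4, 0.7]
finger_gap: 0.036
grip_force: 0.0
```

jog_arm:
  gripper: [1, 1, 1, 1, 1, 1, 1, 1]
  offset:
    - [0, 2, 4]
    - [0, 7, 7]
    - [1, 12, 7]
    - [2, 17, 7]
    - [2, 22, 7]
    - [2, 27, 7]
    - [2, 32, 7]
    - [2, 37, 7]
  twist: [-10, -20, -30, -40, -50, -60, -70, -80]

```text
clock: 23.05
tcp_pos: [0.528, 0.4138, 0.1582]
orientation: [0.0, 0.608, 0.794, 0.0]
wrist_force: [0.7, -0.5, 0.0]
finger_gap: 0.0855
grip_force: 0.0
```

jog_arm:
  gripper: [1, 1, 1, 1, 1, 1, 1, 1]
  offset:
    - [0, 0, 0]
    - [0, 0, 0]
    - [0, 0, 0]
    - [0, 0, 0]
    - [0, 0, 0]
    - [0, 0, 0]
    - [0, 0, 0]
    - [0, 0, 0]
  twist: [-10, -15.5, -15.5, -15.5, -15.5, -15.5, -15.5, -15.5]

```text
clock: 24.05
tcp_pos: [0.5281, 0.4121, 0.1583]
orientation: [0.0, 0.708, 0.706, 0.0]
wrist_force: [0.1, -0.5, 0.8]
finger_gap: 0.0853
grip_force: 0.0
```

```bash
python3 -c "
from h import *
c,w=top(.072,.09,(.4,.7,.3,.6))
save(c,'w7')"
```

```text
t 24.1 tcp [528.1 412.1 158.2] yaw 89.9 gap 85.3
[211, 84, 80, 131] 9870 [528.2, 439.2, 81.5, 115.4, 66.3, -89.8]
```

View pics/w7.png

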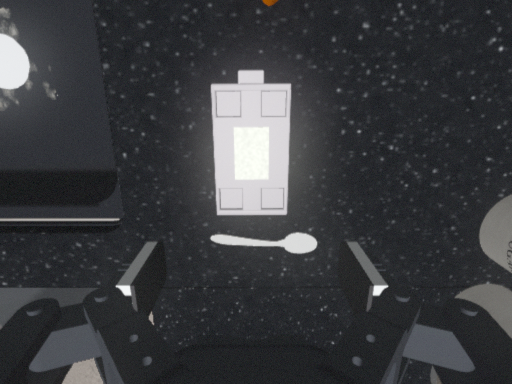

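Lid at (251,150) with its tab at the top (+y); spoon at (265,242) is clear of the fingers.

jog_arm:
  gripper: [1, 1, 1, 1, 0.5, 0.5, 0.5, 0.5]
  offset:
    - [0, 2.7, -5]
    - [0, 2.7, -10]
    - [0, 2.7, -14]
    - [0, 2.7, -14.8]
    - [0, 2.7, -14.8]
    - [0, 2.7, -14.8]
    - [0, 2.7, -14.8]
    - [0, 2.7, -14.8]
  twist: [0, 0, 0, 0, 0, 0, 0, 0]
  squeeze: 100

```text
clock: 25.1
tcp_pos: [0.5291, 0.4398, 0.0121]
orientation: [0.0, 0.708, 0.706, 0.001]
wrist_force: [-1.8, 0.0, 3.4]
finger_gap: 0.0648
grip_force: 112.7
```

```bash
python3 -c "
from h import *
tip()
c,w=top(.072,.09,(.4,.7,.3,.6))
c,w=top(.038,.048,n='side')"
```

```text
tip rel tcp [(0, 0), (5, 0), (10, 0), (15, 0), (20, 0), (25, 0), (30, 0), (35, 0), (40, 0), (45, 19), (50, 127), (55, 180), (60, 245), (65, 883), (70, 667), (75, 821), (80, 333), (85, 583)]
t 25.2 tcp [529.1 439.8  12.1] yaw 89.9 gap 64.2
[141, 145, 222, 201] 31760 [529.2, 449.5, 81.6, 97.5, 91.9, 89.1]
t 25.25 tcp [529.  439.9  12. ] yaw 89.9 gap 64.7
[259, 191, 12, 21] 109 [505.7, 43.1, 42.4, 127.9, 21.5, 6.2]
[282, 195, 11, 20] 117 [512.4, -37.5, 42.0, 123.6, 23.6, 5.5]
```

jog_arm:
  gripper: [0.5, 0.5, 0.5, 0.5, 0.5, 0.5, 0.5, 0.5]
  offset:
    - [0, 0, 2]
    - [0, 0, 5]
    - [0, 0, 8]
    - [0, -3, 10]
    - [0, -7, 10]
    - [-0.5, -11, 10]
    - [-1, -15, 10]
    - [-1.7, -19, 10]
  twist: [0, 0, 0, 0, 1, 2, 4, 5.6]

```text
clock: 26.25
tcp_pos: [0.5097, 0.2473, 0.1085]
orientation: [-0.001, 0.672, 0.74, -0.001]
wrist_force: [0.9, -0.1, -7.1]
finger_gap: 0.0641
grip_force: 113.6
```

jog_arm:
  gripper: [0.5, 0.5, 0.5, 0.5, 0.5, 0.5, 0.5, 0.5]
  offset:
    - [0, -4, 0]
    - [0, -9, 0]
    - [0, -14, 0]
    - [0, -19, 0]
    - [0, -23, 0]
    - [0, -24.7, 0]
    - [0, -24.7, 0]
    - [0, -24.7, 0]
  twist: [0, 0, 0, 0, 0, 0, 0, 0]

```text
clock: 27.25
tcp_pos: [0.5105, 0.003, 0.1097]
orientation: [-0.001, 0.672, 0.74, -0.0]
wrist_force: [0.8, 0.8, -6.7]
finger_gap: 0.0643
grip_force: 113.5
```

```bash
python3 -c "
from h import *
c,w=top(.16,.2,minpx=200)
save(c,'w8')
c,w=top(.038,.048,minpx=100)
c,w=top(.15,.2,n='side')
c,w=top(.038,.048,n='side')
save(c,'s8')"
```

```text
t 27.3 tcp [510.7   3.2 109.8] yaw 95.6 gap 64.5
[102, 116, 300, 230] 35871 [510.0, 12.9, 179.6, 109.8, 98.1, 3.8]
t 27.35 tcp [510.8   3.3 109.9] yaw 95.6 gap 64.4
[176, 127, 48, 17] 497 [463.8, 43.6, 43.3, 39.7, 13.0, 6.8]
[278, 126, 55, 19] 646 [550.5, 53.5, 43.4, 45.9, 13.8, -0.1]
t 27.4 tcp [510.9   3.3 110. ] yaw 95.6 gap 64.6
[258, 164, 38, 19] 488 [493.1, 1.9, 177.6, 116.8, 98.0, -81.7]
t 27.45 tcp [510.9   3.2 110.1] yaw 95.6 gap 64.4
[259, 191, 12, 21] 121 [504.3, 43.0, 42.3, 126.6, 23.0, 5.4]
[283, 195, 8, 20] 108 [509.4, -37.0, 42.5, 121.6, 22.1, 6.3]
```

View pics/w8.png

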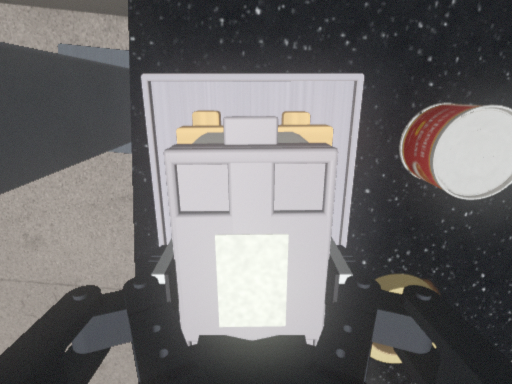

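jog_arm:
  gripper: [0.5, 0.5, 0.5, 0.5, 0.5, 0.5, 0.5, 0.5]
  offset:
    - [0, 0, -2]
    - [0, 0, -4]
    - [0, 0, -5]
    - [0, 0, -5.5]
    - [0, 0, -5.6]
    - [0, 0, -5.6]
    - [0, 0, -5.6]
    - [0, 0, -5.6]
  twist: [0, 0, 0, 0, 0, 0, 0, 0]

```text
clock: 28.45
tcp_pos: [0.5122, 0.002, 0.0551]
orientation: [0.001, 0.673, 0.74, 0.001]
wrist_force: [3.2, 6.3, -0.8]
finger_gap: 0.0644
grip_force: 117.5
```

jog_arm:
  gripper: [0.97, 0.97, 0.97, 0.97, 0.97, 0.97, 0.97, 0.97]
  offset:
    - [0, 0, 0]
    - [0, 0, 0]
    - [0, 0, 0]
    - [0, 0, 2]
    - [0, 0, 6]
    - [0, 0, 10]
    - [0, 0, 13]
    - [0, 0, 13]
  twist: [0, 0, 0, 0, 0, 0, 0, 0]

```text
clock: 29.45
tcp_pos: [0.513, 0.0019, 0.1869]
orientation: [0.002, 0.672, 0.74, 0.002]
wrist_force: [-0.5, 0.1, -0.6]
finger_gap: 0.0829
grip_force: 0.0
```

```bash
cat >> h.py <<'E'
def plane(w,m):
    P=w[m]; A=np.c_[P[:,:2]-P[:,:2].mean(0),np.ones(len(P))]; k,*_=np.linalg.lstsq(A,P[:,2],rcond=None)
    print('plane slope deg',np.round(np.degrees(k[:2]),2),'z',round(k[2]*1000,1),'n',len(P))
E
python3 -c "
from h import *
c,w=top(.11,.135,minpx=200)
plane(w,(w[...,2]>.12)&(w[...,2]<.13)&(abs(w[...,0]-.51)<.025)&(abs(w[...,1])<.05))
top(.038,.048,minpx=100)
see('side',minpx=100);c,w=see('scene','sc9',minpx=100)
c=cam('side');save(c,'s9')
"
```

```text
t 29.5 tcp [511.9   2.  185.1] yaw 95.5 gap 82.7
[208, 104, 82, 145] 10404 [511.6, 1.5, 124.4, 116.3, 66.1, -84.3]
plane slope deg [ 0.06 -0.05] z 123.7 n 5155
t 29.55 tcp [511.    2.2 183.9] yaw 95.5 gap 82.4
[290, 117, 22, 23] 438 [560.5, 48.4, 43.5, 23.3, 22.9, -84.4]
[190, 118, 20, 23] 435 [453.2, 37.2, 43.6, 23.6, 21.2, -85.9]
[196, 190, 17, 20] 322 [461.6, -42.8, 43.7, 23.3, 19.3, -86.4]
[289, 190, 20, 20] 375 [570.2, -32.2, 43.5, 23.6, 22.8, -84.6]
t 29.6 tcp [510.5   2.2 183.2] q [-0.001  0.672  0.74  -0.   ]
side wood [412, 157, 23, 42] 441 [784.3, -487.9, 149.1, 41.2, 30.1, -83.0]
side wood [312, 182, 27, 19] 315 [683.9, -146.3, 23.0, 100.7, 100.3, -66.5]
side wood [470, 194, 36, 38] 749 [586.0, -674.9, 142.7, 111.2, 41.6, -10.3]
side wood [256, 202, 41, 20] 415 [471.0, -0.9, 41.5, 104.9, 56.0, -84.0]
side white [368, 137, 21, 9] 111 [791.7, -302.1, 208.8, 53.3, 14.1, 87.2]
side white [495, 136, 17, 62] 606 [718.0, -678.1, 289.3, 69.0, 23.2, 0.5]
side white [244, 141, 16, 25] 302 [790.8, 195.6, 104.2, 64.8, 15.6, -89.4]
side white [245, 152, 61, 80] 1481 [490.4, -0.4, 121.5
[... 361 characters left out ...]
 140.3, 117.3, 44.6, -20.0]
scene wood [114, 184, 20, 19] 199 [727.8, 667.2, 123.6, 72.5, 32.5, 59.6]
scene wood [126, 210, 28, 24] 286 [544.3, 615.8, 82.5, 85.5, 73.0, -48.8]
scene wood [122, 231, 16, 14] 124 [493.7, 670.6, 49.3, 56.0, 7.0, 40.6]
scene white [401, 114, 25, 55] 545 [724.7, -679.7, 283.8, 112.7, 39.7, -0.3]
scene white [242, 160, 12, 27] 189 [791.2, 103.6, 134.7, 49.6, 15.8, 89.3]
scene white [117, 165, 19, 14] 184 [743.9, 653.5, 199.0, 79.7, 44.2, -47.1]
scene white [219, 168, 16, 23] 234 [790.5, 195.9, 107.3, 62.3, 18.9, 89.9]
scene white [257, 183, 15, 8] 108 [691.0, 53.5, 57.2, 77.3, 68.0, -36.8]
scene white [370, 182, 28, 19] 358 [538.9, -470.4, 51.1, 119.6, 74.8, -83.8]
```

View pics/s9.png

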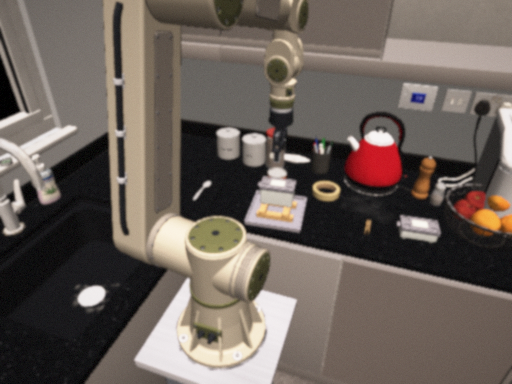

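The deep tub stands level; only one shallow tub is on the worktop, side view (418,228), and it has been knocked to about (537,-473).

jog_arm:
  gripper: [1, 1, 1, 1, 1, 1, 1, 1]
  offset:
    - [0, -5, 1]
    - [0, -10, 1]
    - [0, -16, 1]
    - [0, -22, 1]
    - [1, -28, 1]
    - [2, -34, 0]
    - [2.7, -40, 0]
    - [2.7, -46, 0]
  twist: [0, 0, 0, 0, 0, 0, 0, 0]

```text
clock: 30.7
tcp_pos: [0.5379, -0.4592, 0.1822]
orientation: [-0.001, 0.672, 0.74, 0.0]
wrist_force: [0.7, -0.1, -0.2]
finger_gap: 0.0849
grip_force: 0.0
```

jog_arm:
  gripper: [1, 1, 1, 1, 1, 1, 1, 1]
  offset:
    - [0, -4, -2]
    - [0, -4, -4]
    - [0, -4, -4]
    - [0, -4, -4]
    - [0, -4, -4]
    - [0, -4, -4]
    - [0, -4, -4]
    - [0, -4, -4]
  twist: [0, 0, 0, 0, 0, 0, 0, 0]

```text
clock: 31.7
tcp_pos: [0.5382, -0.4977, 0.1446]
orientation: [0.0, 0.672, 0.74, 0.0]
wrist_force: [0.3, 0.5, 0.3]
finger_gap: 0.0854
grip_force: 0.0
```

```bash
python3 -c "
from h import *
c,w=top(.042,.06,(.4,.75,-.65,-.35))
save(c,'w10')
c,w=top(.11,.135,n='side')
"
```

```text
t 31.75 tcp [ 538.1 -497.8  144.4] yaw 95.5 gap 85.2
[504, 28, 8, 27] 160 [742.1, -359.2, 52.7, 22.0, 5.3, -57.4]
[219, 89, 75, 124] 8717 [539.7, -474.6, 51.5, 116.0, 66.0, -84.9]
[439, 225, 24, 31] 416 [745.4, -544.8, 57.5, 30.4, 8.7, 88.8]
t 31.8 tcp [ 538.1 -497.8  144.3] yaw 95.5 gap 85.4
[259, 177, 36, 17] 440 [508.0, 2.6, 122.9, 116.1, 72.2, -83.1]
```

View pics/w10.png

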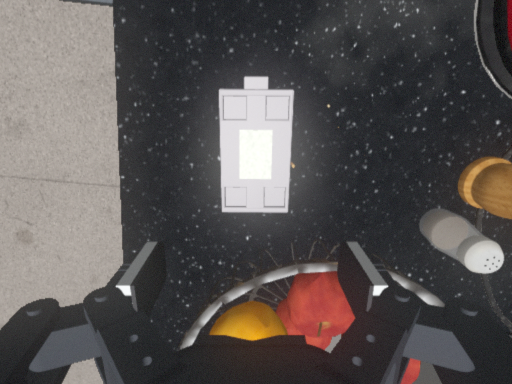

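Lid at (255,150), tab up (+y). The fruit bowl rim at (330,265) is near, so I check the clearance.

```bash
python3 -c "
from h import *
c=cam('side'); w=cloud(c); 
m=(w[...,1]<-.5)&(w[...,1]>-.8)&(abs(w[...,0]-.54)<.09)&(w[...,2]>.06)&(w[...,2]<.2)
P=w[m]*1000; P=P[np.argsort(-P[:,1])]; print(P[:200:12].round())
c=cam('wrist'); w=cloud(c); print([(w[v,330]*1000).round() for v in (262,265,268,272)])
"
```

```text
[[ 581. -500.  198.]
 [ 589. -542.  111.]
 [ 613. -546.  112.]
 [ 576. -549.  113.]
 [ 561. -551.  112.]
 [ 573. -553.  108.]
 [ 559. -557.  112.]
 [ 556. -561.  114.]
 [ 542. -565.  106.]
 [ 533. -569.  109.]
 [ 532. -573.  107.]
 [ 527. -575.  108.]
 [ 533. -577.  112.]
 [ 604. -579.  101.]
 [ 591. -581.   99.]
 [ 588. -582.   72.]
 [ 619. -584.  109.]]
[array([ 607., -545.,  111.]), array([ 606., -545.,  115.]), array([ 606., -548.,  115.]), array([ 618., -571.,   84.])]
```

jog_arm:
  gripper: [1, 1, 1, 1, 1, 0.5, 0.5, 0.5]
  offset:
    - [0.1, 2.3, -3]
    - [0.1, 2.3, -8]
    - [0.1, 2.3, -12]
    - [0.1, 2.3, -15]
    - [0.1, 2.3, -16.4]
    - [0.1, 2.3, -16.4]
    - [0.1, 2.3, -16.4]
    - [0.1, 2.3, -16.4]
  twist: [-0.4, -0.4, -0.4, -0.4, -0.4, -0.4, -0.4, -0.4]
  squeeze: 60

```text
clock: 32.9
tcp_pos: [0.5398, -0.4756, -0.0183]
orientation: [0.001, 0.675, 0.738, -0.0]
wrist_force: [0.0, 0.1, -1.5]
finger_gap: 0.0652
grip_force: 66.6
```

```bash
python3 -c "
from h import *
s=env.get_state(); print(s['grip_force'],s['finger_gap'],s['wrist_force'])
c,w=top(.047,.056,(.4,.62,-.65,-.35))
"
```

```text
66.55266523361206 0.065175355683725 [ 0.03808018  0.08924207 -1.52815233]
t 32.95 tcp [ 539.6 -475.4  -18.6] yaw 95.1 gap 65.0
[140, 147, 208, 199] 26359 [536.6, -464.3, 52.5, 94.2, 87.5, -85.2]
[349, 264, 15, 11] 114 [583.2, -464.7, 54.5, 5.2, 1.4, 2.9]
```

jog_arm:
  gripper: [0.5, 0.5, 0.5, 0.5, 0.5, 0.5, 0.5, 0.5]
  offset:
    - [0, 0, 3]
    - [0, 0, 8]
    - [0, 0, 13]
    - [0, 3, 17]
    - [0, 8, 18]
    - [0, 13, 18]
    - [-1, 18, 18]
    - [-2, 23, 18]
  twist: [0, 0, 0, 0, 0, 0.6, 0.6, 0.6]

```text
clock: 33.95
tcp_pos: [0.5189, -0.2433, 0.1609]
orientation: [0.001, 0.671, 0.741, 0.0]
wrist_force: [0.1, 0.5, -2.1]
finger_gap: 0.0652
grip_force: 67.2
```

jog_arm:
  gripper: [0.5, 0.5, 0.5, 0.5, 0.5, 0.5, 0.5, 0.5]
  offset:
    - [-0.8, 5, 0]
    - [-0.8, 10, 0]
    - [-0.8, 15, 0]
    - [-0.8, 20, 0]
    - [-0.8, 23, 0]
    - [-0.8, 24.6, 0]
    - [-0.8, 24.6, 0]
    - [-0.8, 24.6, 0]
  twist: [0, 0, 0, 0, 0, 0, 0, 0]

```text
clock: 34.95
tcp_pos: [0.5114, 0.0002, 0.1603]
orientation: [0.0, 0.672, 0.741, -0.0]
wrist_force: [-0.9, -0.1, -1.8]
finger_gap: 0.0656
grip_force: 67.2
```

```bash
python3 -c "
from h import *
c,w=top(.22,.24)
save(c,'w11')
c,w=top(.11,.135,n='side');top(.22,.24,n='side')
c,w=top(.1,.135);
"
```

```text
t 35.0 tcp [511.3   0.  160.3] yaw 95.6 gap 65.2
[140, 144, 224, 202] 32584 [510.7, 10.7, 231.2, 96.2, 92.7, -84.1]
t 35.05 tcp [511.2  -0.  160.2] yaw 95.6 gap 65.2
[259, 177, 36, 17] 443 [509.0, 2.5, 122.8, 116.3, 72.5, -84.8]
t 35.1 tcp [511.2   0.  160.2] yaw 95.6 gap 65.0
[260, 150, 38, 15] 332 [501.9, 0.2, 229.5, 115.1, 84.0, -84.3]
t 35.15 tcp [5.112e+02 2.000e-01 1.601e+02] yaw 95.6 gap 65.2
[237, 104, 30, 12] 358 [505.1, 65.7, 113.9, 21.5, 7.9, 5.6]
[206, 119, 19, 20] 365 [480.2, 49.9, 124.0, 13.8, 13.3, -83.9]
[280, 119, 18, 20] 353 [532.8, 55.1, 124.0, 14.1, 12.3, -81.6]
```

View pics/w11.png

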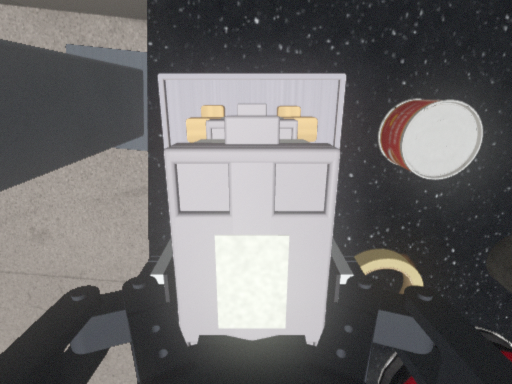

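```bash
python3 - <<'E'
from h import *
c=cam('wrist'); w=cloud(c)*1000; s=env.get_state(); print(s['tcp_pos'])
a=np.radians(95.6); d=w[...,:2]-[511.5,1.5]; l=d[...,0]*np.cos(a)+d[...,1]*np.sin(a); r=-d[...,0]*np.sin(a)+d[...,1]*np.cos(a); z=w[...,2]
for nm,z0,z1 in(('held',222,240),('low',116,130)):
    k=(z>z0)&(z<z1)&(abs(l)<80)&(abs(r)<60)
    tab=k&(abs(r)<10); e=k&(abs(r)>15)&(abs(r)<30)
    side=k&(l>42)&(l<56)
    print(nm,'end',np.percentile(l[e],[98,99.5]),'lat',np.percentile(r[side],[.5,1,99,99.5]) if side.any() else '', 'tab lat',r[k&(l>60)].min() if (k&(l>60)).any() else '',r[k&(l>60)].max() if (k&(l>60)).any() else '')
k=(z>105)&(z<118)&(l>55)&(l<80)&(abs(r)<20); print('low tab',np.percentile(r[k],[1,99]),l[k].max(),np.median(z[k]))
k=(z>210)&(z<228)&(l>60)&(l<80)&(abs(r)<20); print('held tab',np.percentile(r[k],[1,99]),l[k].max(),np.median(z[k]))
E
```

```text
[5.11144987e-01 3.09567264e-04 1.60128504e-01]
held end [56.63309756 56.91083576] lat [-32.27858322 -32.02716366  31.93018657  32.38205345] tab lat  
low end [58.09292647 58.18405712] lat [-32.61867305 -32.56905531  32.65866463  32.78958708] tab lat  
low tab [-10.56540268  10.83140465] 68.60571279651988 113.04881301006682
held tab [-10.84365579  10.57952993] 67.76377563459128 219.57403063739235
```

jog_arm:
  gripper: [0.5, 0.5, 0.5, 0.5, 0.5, 0.5, 0.5, 0.5]
  offset:
    - [0, 0.1, -2]
    - [0, 0.1, -4]
    - [0, 0.1, -5]
    - [0, 0.1, -5.5]
    - [0, 0.1, -5.8]
    - [0, 0.1, -6]
    - [0, 0.1, -6]
    - [0, 0.1, -6]
  twist: [0, 0, 0, 0, 0, 0, 0, 0]

```text
clock: 36.2
tcp_pos: [0.5113, 0.0022, 0.1006]
orientation: [0.0, 0.671, 0.741, 0.0]
wrist_force: [-0.5, -1.0, -2.3]
finger_gap: 0.0646
grip_force: 67.1
```

```bash
python3 -c "
from h import *
s=env.get_state(); print(s['wrist_force'],s['tcp_pos'])
c,w=top(.16,.18)
c,w=top(.16,.18,n='side')
"
```

```text
[-0.45506755 -0.96744079 -2.26020971] [0.51133263 0.00216188 0.10056116]
t 36.25 tcp [511.3   2.2 100.5] yaw 95.7 gap 65.2
[140, 142, 224, 204] 32589 [510.6, 12.6, 171.4, 96.2, 93.1, -84.6]
t 36.3 tcp [511.3   2.2 100.5] yaw 95.7 gap 65.2
[259, 165, 12, 12] 111 [505.2, 42.2, 169.8, 70.3, 36.9, 7.4]
[272, 168, 24, 13] 208 [503.2, -20.2, 170.2, 82.3, 70.8, 7.0]
```

jog_arm:
  gripper: [0.5, 0.5, 0.5, 0.5, 0.97, 0.97, 0.97, 0.97]
  offset:
    - [0, -0.05, -0.1]
    - [0, -0.05, -0.15]
    - [0, -0.05, -0.15]
    - [0, -0.05, -0.15]
    - [0, -0.05, -0.15]
    - [0, -0.05, -0.15]
    - [0, -0.05, -0.15]
    - [0, -0.05, 2]
  twist: [0, 0, 0, 0, 0, 0, 0, 0]

```text
clock: 37.3
tcp_pos: [0.5096, 0.0019, 0.1188]
orientation: [-0.002, 0.671, 0.741, -0.001]
wrist_force: [-0.6, 0.4, 0.3]
finger_gap: 0.083
grip_force: 0.0
```

jog_arm:
  gripper: [0.97, 0.97, 0.97, 0.97, 0.97, 0.97, 0.97, 0.97]
  offset:
    - [0, 0, 4]
    - [0, 0, 8]
    - [0, 0, 10]
    - [0, 0, 10]
    - [0, 0, 10]
    - [0, 0, 10]
    - [0, 0, 10]
    - [0, 0, 10]
  twist: [0, 0, 0, 0, 0, 0, 0, 0]

```text
clock: 38.3
tcp_pos: [0.5109, 0.0017, 0.2197]
orientation: [-0.0, 0.671, 0.741, -0.0]
wrist_force: [0.5, -0.4, 1.2]
finger_gap: 0.0832
grip_force: 0.0
```

```bash
python3 - <<'E'
from h import *
c,w=top(.155,.185); save(c,'w12')
plane(w,(w[...,2]>.166)&(w[...,2]<.177)&(abs(w[...,0]-.51)<.025)&(abs(w[...,1])<.05))
top(.038,.048)
for n in('scene','side'):
    c=cam(n); save(c,n+'12')
    if n=='scene': cv2.imwrite('pics/end.png',np.hstack([cv2.resize(c['image'][150:260,100:320],(400,200))[...,::-1]]))
see('side',minpx=60)
E
```

```text
t 38.35 tcp [510.9   1.7 219.9] yaw 95.7 gap 82.6
[209, 105, 87, 151] 11467 [511.5, 2.0, 170.4, 115.9, 66.1, -84.5]
plane slope deg [0.01 0.02] z 169.7 n 5662
t 38.4 tcp [511.    1.7 220. ] yaw 95.7 gap 83.1
[197, 115, 19, 21] 262 [453.7, 37.6, 43.6, 23.0, 22.7, -83.6]
[289, 115, 18, 21] 258 [561.1, 48.1, 43.5, 24.4, 20.2, -80.6]
[202, 181, 10, 19] 176 [458.3, -43.5, 43.4, 23.6, 12.1, -86.9]
[293, 181, 12, 19] 219 [574.0, -32.1, 43.4, 24.3, 14.5, -82.0]
t 38.55 tcp [511.1   1.7 220.2] q [0.    0.671 0.741 0.   ]
side wood [412, 157, 23, 42] 446 [784.3, -487.8, 149.1, 41.1, 29.1, 88.1]
side wood [312, 182, 27, 19] 310 [685.4, -145.6, 23.2, 101.8, 96.0, 11.5]
side wood [469, 194, 36, 38] 757 [586.1, -675.4, 143.1, 109.0, 40.1, -11.8]
side wood [256, 202, 41, 20] 412 [470.5, -1.2, 41.4, 104.3, 56.4, -83.3]
side white [495, 135, 17, 63] 618 [723.7, -679.1, 289.3, 69.5, 23.6, -0.2]
side white [368, 137, 21, 9] 116 [790.6, -300.8, 208.7, 64.6, 18.1, -89.8]
side white [243, 141, 17, 25] 313 [789.9, 200.4, 105.1, 68.6, 20.2, 89.4]
side white [245, 142, 61, 90] 1805 [500.5, 1.6, 167.1, 115.2, 85.3, -84.4]
side white [433, 183, 12, 21] 168 [751.1, -544.2, 84.9, 29.6, 25.4, 10.3]
```

View pics/side12.png

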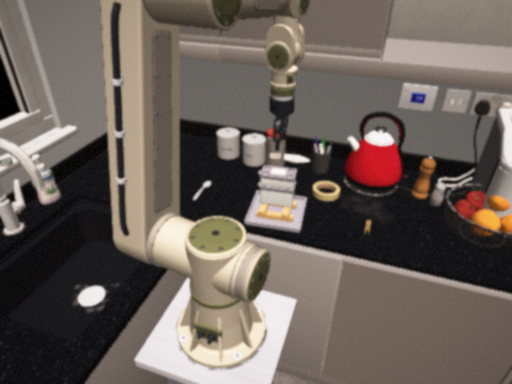

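The tower is level. The shallow tub's lid is at 170.4 mm, exactly 46 mm above the deep tub's, so its feet are seated. No other shallow tub is in view and the gripper is clear.

```bash
python3 -c "
from h import *
print(env.hand_in())"
```

```text
the job is handed in; nothing more can be done
None
```

The slat stand is built in the tray, with the deep tub level on it and the only shallow tub in view fully seated on its lid; I have handed the job in at about 39 s, but no verdict came back.

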